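# Rock the middle-size bend support out of its groove

### The job

Three bend-test supports stand in the grooved fixture base, alike but for the steel roller across their tops: take out the one with the middle-sized roller. Its tongue is a tight fit, so grip the block and rock it 5 to 10 degrees side to side along the groove, easing it up a little with each rock until it frees; never lever it over beyond about 20 degrees, lift or tip the base off the bench, or disturb the other two supports and the things lying about. Finish while still holding it: upright, above the groove, the tongue just clear of the base by a centimetre or two.

Things in the scene. Friction and masses are not known exactly. Their poses are not given: they have to be found in the camera images.
- base: loose bend-fixture base lying on the bench: aluminium bar 70 mm wide, 360 mm long, 30 mm high, plus dark 8 mm end plates, 34 mm high, closing the ends of a groove 12 mm wide and 16 mm deep that runs the length of its top. Origin: centre of the underside; x across the groove, y along it, z up. With the two other supports it weighs about 3 kg (30 N)
- groove (a point): middle of the groove's mouth, on the base's top, 30 mm above its underside; axes as the base. Sprung gibs in the groove's -x flank squeeze each tongue: a straight pull up on a support takes 35 to 50 N, so it lifts or tips the base. The squeeze stays the same until the tongue is up its full 14 mm; then the support is free
- middle: the support to take out: steel, 0.5 kg, block 44 mm across the groove (x), 36 mm along it (y), 40 mm high (z), above a tongue 12 mm thick, 36 mm long, 14 mm deep. Origin: centre of the tongue's underside; block from 14 to 54 mm above it. Seated, its shoulders rest on the base's top and the origin is 16 mm above the base's underside. Fingers fit on its two end faces, 36 mm apart along the groove
- middle_roller (a point): centre of its roller, 54 mm above the tongue's underside, level with the block's top: steel, 15 mm diameter, 50 mm long, along x, fixed, 7.5 mm proud. Leaning the seated support along the groove takes up to 1 N m through the grip; in each swing of about 17 degrees from lean to lean it can be eased up some 3 mm; more than 5 mm a swing is again a straight pull
- small: steel bend support to leave alone, like middle in all but its roller, which is the thinnest of the three: 6 mm in diameter, standing 3 mm proud. Same origin (centre of the tongue's underside), axes and 0.5 kg. Seated, its origin is 16 mm above the base's underside
- large: steel bend support to leave alone, like middle in all but its roller, which is the thickest of the three: 26 mm in diameter, standing 13 mm proud. Same origin (centre of the tongue's underside), axes and 0.5 kg. Seated, its origin is 16 mm above the base's underside
- nose: bystander: loading nose lying flat, steel: plate 40 x 50 x 14 mm with a rounded edge and a 34 mm stub shank; origin: under its middle
- hexkey: bystander: L-shaped hex key lying flat, dark steel, 90 x 24 mm, 6 mm thick; origin: under the middle of its long arm
- caliper: bystander: digital caliper lying flat, 200 mm long, black slider 12 mm thick; origin: underside, near the slider
- bar0: bystander: cream plastic test bar lying flat, 120 x 20 x 6 mm; origin: centre of its underside
- bar1: bystander: a second such test bar, 120 x 20 x 6 mm; origin: centre of its underside
- oil: bystander: small white oil bottle, standing, 42 mm diameter, 100 mm high; origin: centre of its underside
- driver: bystander: screwdriver lying flat, 190 mm long, black handle; origin: underside, mid length
Things that resemble listed ones, but are neither listed nor needed, are in the scene too. Leave any turquoise look-alike of the middle alone.

How it is judged (in metres and radians):
On the way, in this order (a step that is already met when the one before it is completed fails the run):
1. the middle support is rocked: leaning at least 3 degrees while its tongue is still in the groove (angle between middle's own z axis and vertical above 0.05 rad and z of middle in the frame of base below 0.028 m), for 0.05 s.
2. the tongue is out of the groove, in the grip (z of middle in the frame of base above 0.0315 m and contact force between the fingers and middle above 1 N), for 0.1 s.
At the end, for the whole second after the job is handed in: the middle support is held in the fingers and still, upright within 10 degrees, its tongue 3 to 40 mm above the base's top and above the groove (within 30 mm sideways), touching neither the base nor another support; the other two supports are still seated and the base is flat on the bench (z of middle in the frame of base between 0.033 and 0.07 m and x of middle in the frame of base between -0.03 and 0.03 m and y of middle in the frame of base between -0.17 and 0.17 m and angle between middle's own z axis and vertical below 0.17 rad and linear speed of middle below 0.03 m/s and contact force between the fingers and middle above 1 N and contact force between middle and base below 0.3 N and contact force between middle and small below 0.3 N and contact force between middle and large below 0.3 N and z of each of small, large in the frame of base below 0.02 m and not (height (world z) of base above 0.005 m or angle between base's own z axis and vertical above 0.03 rad)); the arm keeps its last pose, push and grip.
It fails at once if the base is lifted more than 5 mm or tipped more than 1.7 degrees (height (world z) of base above 0.005 m or angle between base's own z axis and vertical above 0.03 rad).
It fails at once if the support is levered over beyond 23 degrees (angle between middle's own z axis and vertical above 0.4 rad).
It fails at once if another support is pulled up from its seat by more than 4 mm (not (z of each of small, large in the frame of base below 0.02 m)).
It fails at once if a bystander is moved more than 30 mm (distance of any of nose, hexkey, caliper, bar0, bar1, oil, driver from where it was at the start of the episode above 0.03 m).
It also fails if it takes over 50 s, if anything falls off the work surface, if the arm or the gripper's body presses on something with over 40 N, if the wrist force passes 120 N, or if a joint passes its speed limit or range.

### The arm

A 6-joint arm with a two-finger parallel gripper is mounted at the origin on the work surface. World frame = base frame: x ahead of the robot, y to its left, z up, the work surface at z = 0. Lengths are in mm, angles in rad, forces in N, time in s.
With the tool pointing down it reaches from about 275 to 975 mm from the base axis. Payload 8.4 kg.
Tool frame: the origin (TCP) lies where the fingers leave the gripper's body, on its centre line; the fingertips stand 88 mm ahead of it and the grasp point (between the pads) lies 69 mm ahead of it; z points along the fingers, y is the line along which they close (so a half turn about z gives the same grasp; the last joint's range is limited). The gripper opens to 92 mm and grips with 3 to 60 N. Pads are 20 mm wide; open, the fingers measure 128 mm over their backs; the gripper's body (75 mm by 189 mm) begins 69 mm behind the grasp point.
Start: joints at [-1.121, 0.353, 1.633, -0, 1.155, -0.002], TCP at [272.865, -562.293, 302.683] pointing down, gripper open.
Joint ranges: [-2.63, 2.63], [-0.92, 2.1], [0.06, 2.66], [-1.3, 4.44], [0, 2.69], [-3.02, 3.02]. Speed limits (rad/s): [2.22, 2.22, 2.79, 3.14, 3.14, 3.14].

### API

Orientations are given as a unit quaternion [w, x, y, z].
In Python, from bench import observe, snapshot, finish_job gives the robot as it stands. The module is installed in compiled form; this text tells all that it offers.
- The arm moves only by the shell command python3 -m handwheel 'ROWS' [FORCE]. ROWS is a JSON object whose one key "deltas" holds a list of rows, each a list of 5 numbers: the shift along the tool's x, y, z in mm, then the turn about the tool's z in degrees, then the finger opening in mm, from 0 to 91.9. In form: {"deltas": [[x, y, z, twist, jaw], ...]}. A call has 1 to 20 rows; each row shifts and turns the commanded pose from where the row before left it, along the tool's axes as they then stand; what a row does not reach is not made up. A row lasts 1/12 s, in which the tool goes at most 41.7 mm and 7.16 degrees, less where a joint would pass 70% of its speed; a pose out of reach is approached as far as the arm can. A call with a gripper value outside its range is refused whole. The fingers move at their own pace and stop on an object; FORCE is the grip in N (left out, the last holds). Time passes only in rows, so rows that do not move let the fingers close. It gives the time, the measured TCP pose, the force, the opening and the grip force at its end, in the units of the state.
- observe(): the state, without advancing time (a new reading comes with each control period).
- snapshot(name): name is "scene" or "top" or "wrist"; returns a dict with "frame" (384x512x3 uint8, blue, green, red), "depth" (384x512 float32, mm along the optical axis (not along the pixel's ray), 0 where there is no reading), "fov_y" (degrees; the focal length in pixels is half the picture's height over the tangent of half this angle, whatever the lens; pixels are square), "cx", "cy" (the principal point, pixels), "rvec" (rotation vector, rad) and "tvec" (3), from world to camera coordinates, as OpenCV has them. Camera axes: x right, y down, z forward; pixel columns grow to the right and rows downward; lengths in mm; the calibration is good to about 2 mm. The wrist camera is an equidistant fisheye: a pixel r from the principal point sees the ray r / f radians off the axis. A picture is of the moment at which its call begins.
- finish_job(): hands the job in; it is judged then, once.
The state is a dict: "time": time; "joints": joint angles; "joint_velocities": joint speeds; "effort": joint torques, N m; "position": TCP position; "ee_rot": TCP orientation; "force": force on the tool from outside, world axes, zero at the start; "wrist_torque": the same for the moment, N m; "gripper_width": finger opening in mm; "gripper_force": force on a finger pad.
Only numpy, scipy, OpenCV 4.12 (cv2) and the standard library are available. Lean on these libraries where they do the work, as an engineer would, in place of code of your own. Each camera call takes 0.05 s, during which the arm holds its last target. There are 200 camera calls.

## Working session

There is one attempt and no reset: what is moved stays moved. The work goes in short steps, Python scripts to look and compute and a shell command to move; the robot and the scene stay as the last step left them, time stands still between calls to the robot, and variables do not carry over. Pictures are saved under pics/ and viewed, at most 10 in all, crops included, and the job is handed in when it is done.

```bash
mkdir -p pics; cat > h.py <<'E'
import numpy as np,cv2,pickle
from bench import observe,snapshot
def snap(n,tag):
    s=snapshot(n); cv2.imwrite(f'pics/{tag}.png',s['frame']); pickle.dump(s,open(f'{tag}.pkl','wb')); return s
def load(tag): return pickle.load(open(f'{tag}.pkl','rb'))
def cam(s):
    R=cv2.Rodrigues(np.array(s['rvec'],float))[0]; t=np.array(s['tvec'],float).ravel()
    f=s['frame'].shape[0]/2/np.tan(np.radians(s['fov_y'])/2); return R,t,f
def rays(s,uv,fish=False):
    R,t,f=cam(s); d=(np.atleast_2d(uv).astype(float)-[s['cx'],s['cy']])/f
    if fish:
        r=np.linalg.norm(d,axis=1,keepdims=True)+1e-9; v=np.hstack([np.sin(r)*d/r,np.cos(r)])
    else: v=np.hstack([d,np.ones((len(d),1))])
    return -R.T@t, v@R
def onplane(s,uv,z,fish=False):
    c,v=rays(s,uv,fish); return c+v*((z-c[2])/v[:,2])[:,None]
def dpts(s):  # depth to world (pinhole)
    R,t,f=cam(s); h,w=s['depth'].shape; u,v=np.meshgrid(np.arange(w),np.arange(h)); D=s['depth']
    P=np.stack([(u-s['cx'])/f*D,(v-s['cy'])/f*D,D],-1); return (P-t)@R
E
python3 - <<'E'
from h import *
a=snap('scene','scene0');b=snap('top','top0');w=snap('wrist','wrist0')
for s in(a,b,w): print(s['fov_y'],s['cx'],s['cy'],-cam(s)[0].T@cam(s)[1])
cv2.imwrite('pics/all.png',np.vstack([np.hstack([cv2.resize(x['frame'],(400,300)) for x in (a,w)]),np.hstack([cv2.resize(b['frame'],(400,300))]*2)]))
print(observe())
E
```

```text
48.3582613556349 250.6558141912941 190.35264329791616 [1433.82162018 -217.83340969  730.71986377]
45.25442925009757 248.6325218696246 198.45744422606896 [ 447.40698764    8.04206686 1312.45152162]
65.70646984690485 256.9815712974018 188.997827031846 [ 337.69757848 -530.1851035   384.22856777]
{'time': 0.15, 'joints': array([-1.12140685e+00,  3.53499886e-01,  1.63395821e+00,  1.09212188e-05,
        1.15524192e+00, -2.40979848e-03]), 'joint_velocities': array([-0.00011139, -0.00466768, -0.00356036,  0.00225142,  0.00018707,
        0.00030135]), 'effort': array([ 1.84824305e-03, -5.94205213e+01, -3.34468246e+01,  6.98558707e-02,
        2.03925750e-02, -7.48261186e-05]), 'position': array([ 272.73344432, -562.02319879,  302.13152674]), 'ee_rot': array([-5.41021055e-04,  9.74593342e-01,  2.23981050e-01, -1.17844828e-04]), 'force': array([-0.25857151,  0.06842145,  0.91732204]), 'wrist_torque': array([-0.01906564, -0.05637505,  0.00164947]), 'gripper_force': 0.0, 'gripper_width': 91.90330568300652}
```

View pics/scene0.png

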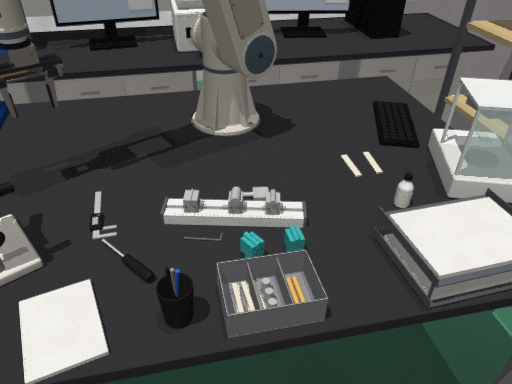

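View pics/top0.png

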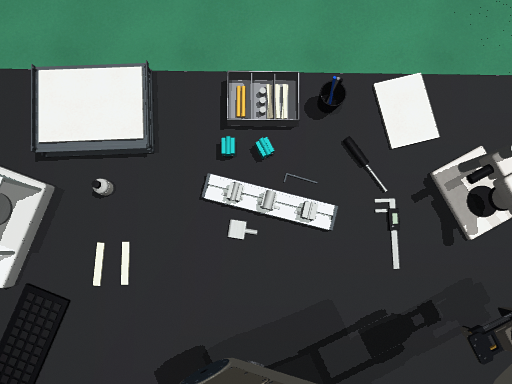

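The scene view shows the white base at about (235,212), with supports near (193,200), (237,198) and (273,202). The top view puts the supports at about (233,190), (267,200) and (310,210), and two turquoise look-alikes at (228,146) and (265,147). Next I'll zoom in.

```bash
python3 - <<'E'
from h import *
a=load('scene0');b=load('top0')
A=cv2.resize(a['frame'][175:235,155:315],(800,300),interpolation=cv2.INTER_CUBIC)
B=cv2.resize(b['frame'][170:234,195:345],(703,300),interpolation=cv2.INTER_CUBIC); B=np.hstack([B,np.zeros((300,97,3),np.uint8)])
cv2.imwrite('pics/crop.png',np.vstack([A,B]))
# top view: depth heights
P=dpts(b); z=P[...,2]
roi=np.zeros(z.shape,bool); roi[165:240,190:350]=1
m=(roi&(z>18)&(z<45)).astype(np.uint8)
n,l,st,_=cv2.connectedComponentsWithStats((roi&(z>20)).astype(np.uint8))
k=1+np.argmax(st[1:,4]); pts=P[l==k]
r=cv2.minAreaRect(pts[:,:2].astype(np.float32)); print('base',r,cv2.boxPoints(r).round(1).tolist(), np.median(pts[:,2][pts[:,2]<40]))
n,l,st,c=cv2.connectedComponentsWithStats((roi&(z>55)).astype(np.uint8))
for i in range(1,n):
    q=P[l==i]
    if len(q)>30: print(len(q),c[i],q.mean(0).round(1),np.percentile(q[:,2],[5,50,90,98]).round(1),cv2.minAreaRect(q[:,:2].astype(np.float32)))
E
```

```text
base ((517.4434814453125, -59.7894287109375), (376.24609375, 168.3290557861328), 76.23542785644531) [[390.8999938964844, -222.5], [554.4000244140625, -262.5], [644.0, 102.9000015258789], [480.5, 143.0]] 30.063556678146224
237 [234.35443038 191.00843882] [587.   25.8  82.5] [65.4 71.8 78.8 82.2] ((530.6408081054688, 27.849594116210938), (42.56691360473633, 165.73741149902344), 88.98180389404297)
250 [268.512 199.7  ] [563.4 -65.3  91.8] [67.1 78.8 83.9 87.4] ((513.9603271484375, -44.337127685546875), (42.1425895690918, 164.06015014648438), 66.20260620117188)
237 [309.2278481  210.18565401] [ 537.7 -177.2   69.9] [62.7 70.5 73.8 76. ] ((538.3513793945312, -178.22654724121094), (36.212066650390625, 49.73519515991211), 76.30821990966797)
```

View pics/crop.png

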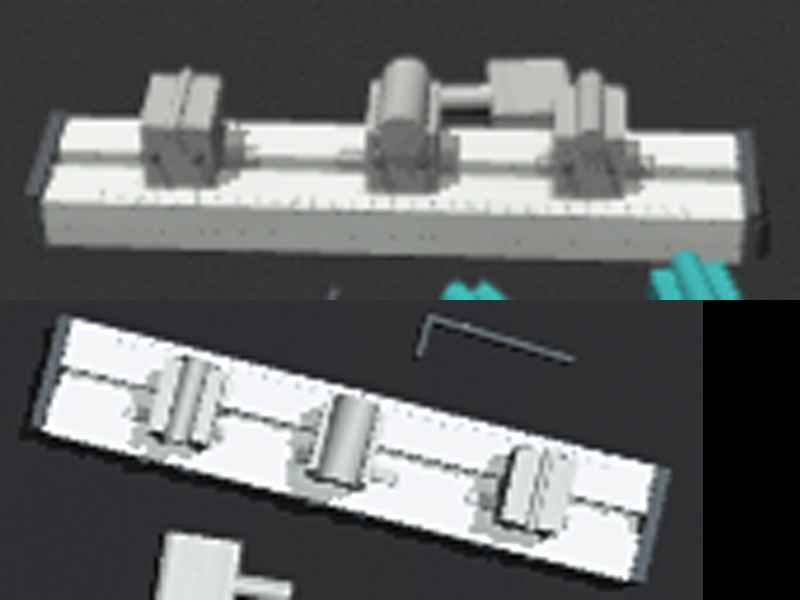

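The crops show the thinnest roller on the right in the top view (the left in the scene view) and the thickest in the centre. The middle-sized roller is at top (234,191), world about (587,26). Depth tops of roughly 73, 78 and 83 mm agree. Now I'll hover above it for close-ups.

```bash
python3 -m handwheel '{"deltas": [[13,-10,0,0,91],[27,-20,-3,0,91],[27,-20,-3,0,91],[27,-20,-3,0,91],[27,-20,-3,0,91],[27,-20,-3,0,91],[27,-20,-3,0,91],[27,-20,-3,0,91],[27,-20,-3,0,91],[27,-20,-3,0,91],[27,-20,-3,0,91],[27,-20,-3,0,91],[27,-20,-3,0,91],[27,-20,-3,0,91],[27,-20,-3,0,91],[27,-20,-3,0,91],[27,-20,-3,0,91],[27,-20,-3,0,91],[27,-20,-3,0,91],[27,-20,0,0,91]]}' && python3 -m handwheel '{"deltas": [[13,-9,0,-4,91],[0,0,0,-6.7,91],[0,0,0,-6.7,91],[0,0,0,-6.7,91],[0,0,0,-6.7,91],[0,0,0,-6.7,91],[0,0,0,-6.7,91],[0,0,0,-6.5,91],[0,0,0,0,91]]}'
python3 - <<'E'
from h import *
o=observe();print(o['position'],o['joints'],o['force'])
w=snap('wrist','w1'); R,t,f=cam(w);print(f,-R.T@t,R.round(3).tolist())
cv2.imwrite('pics/w1b.png',cv2.resize(w['frame'],(800,600)))
b=load('top0')
P=dpts(b); g=b['frame'].min(2); roi=np.zeros(g.shape,bool); roi[165:240,190:350]=1
v,u=np.where(roi&(g>225)); q=onplane(b,np.c_[u,v],30)[:,:2]
r=cv2.minAreaRect(q.astype(np.float32));print('top base',r)
E
```

```text
time: 1.82
position: [575.9, 20.6, 357.2]
ee_rot: [-0.0, 0.975, 0.224, 0.0]
force: [0.4, -0.4, 0.2]
gripper_width: 90.9
gripper_force: 0.0
time: 2.57
position: [582.9, 32.6, 356.5]
ee_rot: [-0.0, 0.783, 0.622, -0.0]
force: [-0.7, 0.4, -0.5]
gripper_width: 90.9
gripper_force: 0.0
[582.90193524  32.61733895 356.45959282] [5.32425051e-02 2.42448170e-01 1.66327827e+00 1.97517047e-04
 1.23653666e+00 2.81878046e-01] [-0.73038883  0.43985071 -0.51950676]
297.3186396354542 [598.69878112 103.78853682 438.65445797] [[0.974, -0.227, 0.001], [-0.219, -0.941, 0.259], [-0.058, -0.252, -0.966]]
top base ((523.2506103515625, -60.593902587890625), (358.7156677246094, 155.28628540039062), 76.29241180419922)
```

View pics/w1b.png

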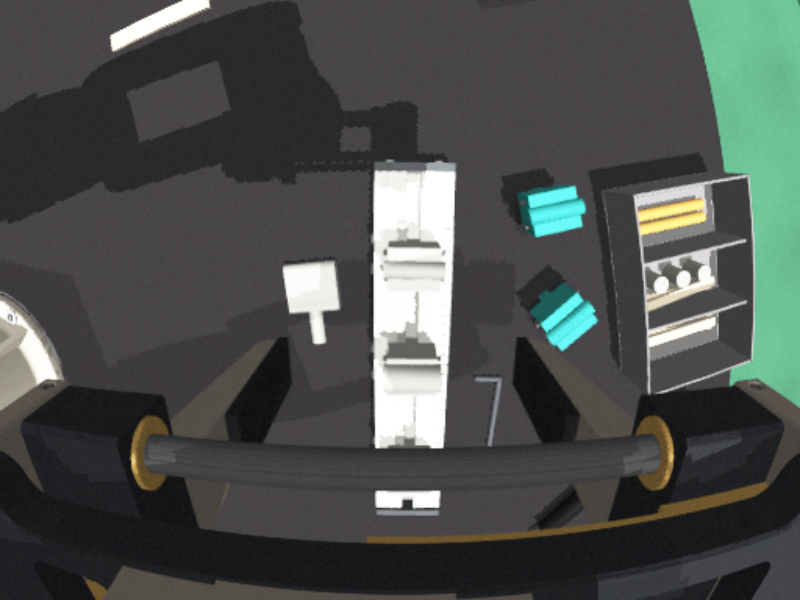

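The wrist view shows the base running straight up the picture. The middle support's roller is at about (413,268), i.e. (264,171) in raw pixels; the large support is at (413,370) and the small one is hidden by the gripper bar. Next I'll measure with wrist depth and by triangulating with the top view.

```bash
cat >> h.py <<'E'
def wpts(s):
    h,w=s['depth'].shape; u,v=np.meshgrid(np.arange(w),np.arange(h)); uv=np.c_[u.ravel(),v.ravel()]
    c,ry=rays(s,uv,True); R,_,_=cam(s); zc=ry@R[2]
    return (c+ry*(s['depth'].ravel()/zc)[:,None]).reshape(h,w,3)
E
python3 - <<'E'
from h import *
w=load('w1');b=load('top0');a=load('scene0')
th=np.radians(76.3); gy=np.array([np.cos(th),np.sin(th)]); gx=np.array([gy[1],-gy[0]])
for nm,P in(('wrist',wpts(w)),('top',dpts(b)),('scene',dpts(a))):
    q=P.reshape(-1,3); rel=q[:,:2]-[587,26]; A=rel@gx; B=rel@gy
    k=(abs(A)<60)&(abs(B)<25)&(q[:,2]>20)&(q[:,2]<100)&(abs(A)<30); q=q[k];A=A[k];B=B[k]
    print(nm,len(q))
    for lo in range(-24,25,4):
        m=(B>=lo)&(B<lo+4)
        print(lo+2,m.sum(), np.percentile(q[m,2],[25,50,75]).round(1) if m.sum()>4 else '',A[m].min().round(),A[m].max().round()) if m.any() else 0
A=cv2.resize(w['frame'][140:200,220:310],(720,480),interpolation=cv2.INTER_CUBIC);cv2.imwrite('pics/w1c.png',A)
# base edges in wrist: white mask on z=30
g=w['frame'].min(2);m=np.zeros(g.shape,bool);m[103:280,235:295]=g[103:280,235:295]>225
P=wpts(w); m&=(abs(P[...,2]-30)<6); v,u=np.where(m); q=onplane(w,np.c_[u,v],30,True)[:,:2]
d=q-[587,26];A=d@gx;B=d@gy
for lo in range(-150,100,25):
    k=(B>lo)&(B<lo+25)
    if k.sum()>10: print('edge',lo,np.percentile(A[k],[1,99]).round(1))
print('Bmax',B.max(), 'depth z',np.median(P[m][:,2]))
E
```

```text
wrist 1541
-22 18 [29.9 30.3 30.8] -30.0 30.0
-18 29 [30.  30.6 69.8] -30.0 30.0
-14 118 [69.3 70.  70.5] -30.0 28.0
-10 125 [69.2 69.9 70.5] -30.0 29.0
-6 88 [69.5 71.1 74.7] -30.0 27.0
-2 136 [76.2 77.  77.5] -30.0 28.0
2 144 [76.3 77.2 77.9] -30.0 29.0
6 174 [73.1 74.8 76. ] -30.0 29.0
10 133 [69.2 70.1 70.7] -30.0 30.0
14 145 [68.8 69.9 70.7] -30.0 30.0
18 290 [36.4 54.9 69.7] -30.0 30.0
22 103 [29.4 29.8 30.3] -30.0 30.0
26 31 [29.1 29.8 30.4] -30.0 24.0
top 368
-22 25 [28.7 30.  31.3] -29.0 30.0
-18 32 [28.8 31.1 62.9] -30.0 29.0
-14 31 [65.7 67.5 71.3] -28.0 30.0
-10 31 [64.5 68.4 70.5] -29.0 27.0
-6 37 [70.1 72.1 75.5] -27.0 26.0
-2 31 [73.7 76.9 77.7] -28.0 26.0
2 33 [74.7 76.9 79.7] -29.0 25.0
6 31 [68.8 71.9 74.6] -30.0 25.0
10 31 [65.6 69.1 70.5] -28.0 27.0
14 32 [63.4 68.  70.9] -30.0 24.0
18 19 [48.3 69.1 70.2] -27.0 23.0
22 21 [27.6 30.2 32.3] -28.0 29.0
26 6 [26.  27.4 28.8] -26.0 23.0
scene 357
-22 12 [26.3 26.9 28.7] -27.0 27.0
-18 29 [26.9 28.2 29.3] -28.0 30.0
-14 44 [45.5 66.4 68.5] -13.0 30.0
-10 26 [44.6 67.8 69.1] -16.0 29.0
-6 39 [46.2 61.  71.1] -20.0 30.0
-2 31 [71.2 74.8 75.8] -17.0 30.0
2 26 [40.4 54.4 76.3] -18.0 30.0
6 34 [51.6 71.7 73.7] -18.0 30.0
10 26 [40.2 61.9 68.1] -13.0 29.0
14 42 [53.3 66.4 68.4] -16.0 30.0
18 23 [45.4 66.1 68.2] -16.0 30.0
22 14 [26.5 27.9 28.8] -24.0 29.0
26 5 [26.8 27.1 29. ] 2.0 24.0
edge -150 [-30.7  37.8]
edge -125 [-30.4  38.2]
edge -100 [-30.2  38.2]
edge -75 [-29.9  37.6]
edge -50 [-29.7  37.7]
edge -25 [-31.   38.3]
edge 0 [-31.   38.5]
edge 25 [-29.6  38.2]
edge 50 [-29.7  38.8]
edge 75 [-29.7  38.4]
Bmax 81.71299234016351 depth z 30.031842533680162
```

View pics/w1c.png

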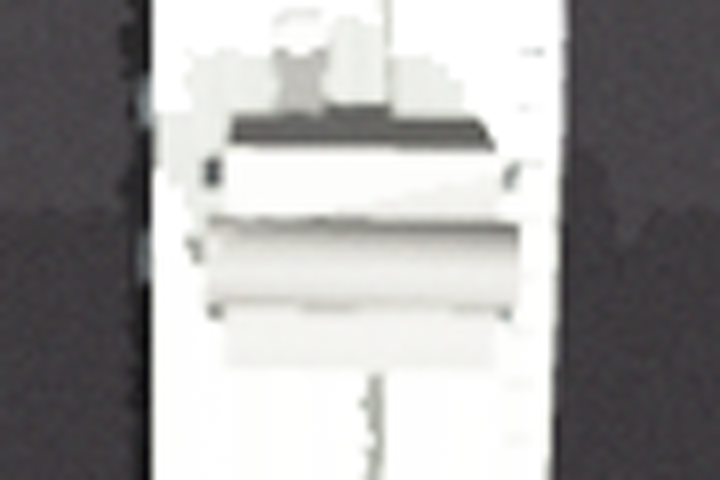

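The close crop shows the middle's roller spanning crop pixels (208..517, ~262), so its ends stand clear of the block on both sides. Both views put its top at 77 mm and the block at 70 mm, as expected.

The moves can't tilt the tool. I'll therefore pinch the roller's two ends so the support can pivot in the grip, and rock it by shifting along the groove.

```bash
python3 - <<'E'
from h import *
w=load('w1')
th=np.radians(76.3); gy=np.array([np.cos(th),np.sin(th)]); gx=np.array([gy[1],-gy[0]])
e=onplane(w,[[246,172.5],[284.6,172.5]],72,True); print('roller ends',e.round(1),np.linalg.norm(e[0]-e[1]))
for p in e: print((p[:2]-[587,26])@gx,(p[:2]-[587,26])@gy)
from scipy.spatial.transform import Rotation as Ro
o=observe();Q=o['ee_rot'];T=Ro.from_quat([Q[1],Q[2],Q[3],Q[0]]).as_matrix()
print('toolx ang',np.degrees(np.arctan2(T[1,0],T[0,0])))
tgt=np.r_[np.array([587,26])+4*gx+1.3*gy,70+69]; print(tgt,T.T@(tgt-o['position']))
E
```

```text
roller ends [[568.2  32.1  72. ]
 [615.6  21.1  72. ]] 48.717420378076866
-19.736904180007873 1.4378117376039787
28.97745716297832 1.9837487662359123
toolx ang 76.49179781819896
[591.19408607  26.31566127 139.        ] [ -4.162091     9.51285525 217.51332141]
```

```bash
python3 -m handwheel '{"deltas": [[-4,9.8,10,0,70],[0,0,25,0,70],[0,0,25,0,70],[0,0,25,0,70],[0,0,25,0,70],[0,0,25,0,70],[0,0,25,0,70],[0,0,25,0,70],[0,0,20,0,70],[0,0,12,0,70],[0,0,0,0,70]]}' && python3 -m handwheel '{"deltas": [[0,0,0,0,48],[0,0,0,0,48],[0,0,0,0,48],[0,0,0,0,48],[0,0,0,0,48],[0,0,0,0,48],[0,0,0,0,48],[0,0,0,0,48]]}' 40
python3 - <<'E'
from h import *
o=observe();print(o['position'],o['force'],o['wrist_torque'],o['gripper_width'])
w=snap('wrist','w2')
a=snap('scene','s2')
cv2.imwrite('pics/w2c.png',np.vstack([cv2.resize(w['frame'][100:300,150:400],(500,400)),cv2.resize(a['frame'][175:235,180:330],(500,200))]))
E
```

```text
time: 3.53
position: [590.7, 25.6, 136.6]
ee_rot: [-0.001, 0.786, 0.619, -0.002]
force: [-0.2, 0.2, -0.7]
gripper_width: 70.1
gripper_force: 0.0
time: 4.2
position: [591.5, 26.1, 140.8]
ee_rot: [-0.0, 0.785, 0.619, -0.0]
force: [-5.6, 1.6, 3.8]
gripper_width: 49.5
gripper_force: 40.0
[591.5091814   26.12205142 140.82916376] [-5.6128335   1.57351472  3.82398484] [ 0.29265136  0.79932256 -0.07663314] 49.519485527145804
```

View pics/w2c.png

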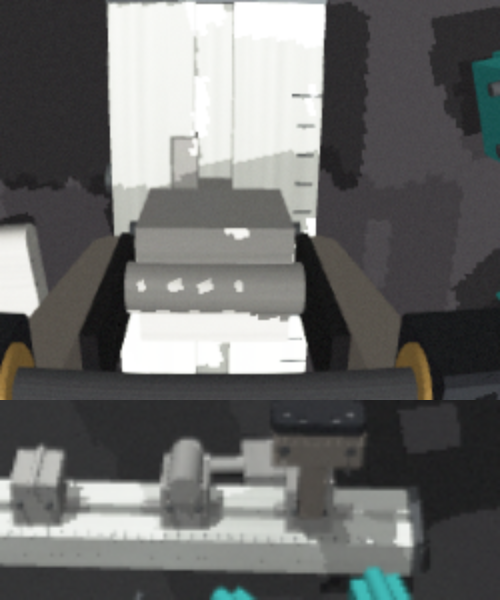

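The fingers hold the roller's ends (opening 49.5 mm) and the block is upright between them. First cautious lean along the groove.

```bash
python3 -m handwheel '{"deltas": [[2,0,-0.5,0,46],[2,0,-0.5,0,46],[2,0,-0.5,0,46],[0,0,0,0,46]]}' 40
cat > st.py <<'E'
import sys
from h import *
o=observe();th=np.radians(76.4);gy=np.array([np.cos(th),np.sin(th)]);gx=np.array([gy[1],-gy[0]])
d=o['position'][:2]-[591.5,26.1]
print('along %.1f across %.1f z %.1f'%(d@gy,d@gx,o['position'][2]),'F along %.1f across %.1f z %.1f'%(o['force'][:2]@gy,o['force'][:2]@gx,o['force'][2]),'Tx(across) %.2f'%(o['wrist_torque'][:2]@gx),o['gripper_width'])
w=snap('wrist',sys.argv[1]);P=wpts(w)
q=P.reshape(-1,3);rel=q[:,:2]-o['position'][:2];A=rel@gx;B=rel@gy
# block top plane near side visible (B 9..17), slope along groove -> lean
k=(abs(A)<18)&(B>5)&(B<26)&(q[:,2]>58)&(q[:,2]<110);b=B[k];z=q[k,2]
import warnings
best=None
rng=np.random.default_rng(0)
for _ in range(300):
    i=rng.choice(len(b),2,replace=False)
    if abs(b[i[0]]-b[i[1]])<4: continue
    s=(z[i[0]]-z[i[1]])/(b[i[0]]-b[i[1]]);
    if abs(s)>.5: continue
    m=abs(z-z[i[0]]-s*(b-b[i[0]]))<1
    if best is None or m.sum()>best.sum(): best=m
p=np.polyfit(b[best],z[best],1);print('block top slope deg %.1f'%np.degrees(np.arctan(p[0])),'z at TCP line %.1f'%p[1],best.sum(),len(b))
# base: white region z and along slope, far-end plate location
k=(abs(A)<30)&(B>25)&(B<75)&(q[:,2]<50)&(q[:,2]>15);p=np.polyfit(B[k],q[k,2],1);print('base z@0 %.1f slope deg %.2f'%(p[1],np.degrees(np.arctan(p[0]))))
k=(abs(A)<30)&(B>40)&(q[:,2]>22)&(q[:,2]<45);print('base end along %.1f'%(np.percentile(B[k],99.5)+d@gy))
E
python3 st.py w3
```

```text
time: 4.63
position: [592.3, 29.8, 141.3]
ee_rot: [0.001, 0.785, 0.62, -0.002]
force: [-3.9, -12.2, -3.9]
gripper_width: 49.4
gripper_force: 40.0
along 3.8 across -0.1 z 141.3 F along -12.8 across -0.9 z -3.9 Tx(across) -2.44 49.413333751892324
block top slope deg -3.7 z at TCP line 70.9 1179 1985
base z@0 29.4 slope deg 0.31
base end along 89.1
```

```bash
python3 -m handwheel '{"deltas": [[2,0,-0.5,0,46],[2,0,-0.5,0,46],[0,0,0,0,46]]}' 40; python3 st.py w4;  python3 -m handwheel '{"deltas": [[-3,0,-0.5,0,46],[-3,0,-0.5,0,46],[-3,0,-0.5,0,46],[-3,0,-0.5,0,46],[-3,0,0,0,46],[-3,0,0,0,46],[0,0,0,0,46]]}' 40;python3 st.py w5
```

```text
time: 4.93
position: [592.9, 34.2, 141.4]
ee_rot: [-0.0, 0.785, 0.62, -0.002]
force: [-2.4, -8.5, -11.7]
gripper_width: 49.5
gripper_force: 40.0
along 8.2 across -0.6 z 141.4 F along -8.9 across -0.3 z -11.7 Tx(across) -1.75 49.50909967299591
block top slope deg -4.2 z at TCP line 71.1 1163 2016
base z@0 29.6 slope deg 0.12
base end along 93.6
time: 5.57
position: [589.1, 18.4, 143.0]
ee_rot: [-0.001, 0.785, 0.619, -0.001]
force: [0.0, 3.9, -23.3]
gripper_width: 49.4
gripper_force: 40.0
along -8.1 across -0.5 z 143.0 F along 3.8 across -0.9 z -23.3 Tx(across) 0.86 49.398829534912736
block top slope deg -0.1 z at TCP line 72.3 1187 2210
base z@0 29.1 slope deg 0.16
base end along 80.5
```

The base slides along the bench once I pull up at about 10 N or more, so the lift has to be gentle. I'll check the upright baseline of my lean measure, ease off, and try a fast swing with little lift.

```bash
cat > ln.py <<'E'
import sys
from h import *
# lean from far end-face top edge/bottom? use block-top plane slope with free-standing fit, for saved wrist pics
def lean(tag,pos):
    th=np.radians(76.4);gy=np.array([np.cos(th),np.sin(th)]);gx=np.array([gy[1],-gy[0]])
    q=wpts(load(tag)).reshape(-1,3);rel=q[:,:2]-pos;A=rel@gx;B=rel@gy
    for lo in range(-8,30,2):
        k=(abs(A)<18)&(B>=lo)&(B<lo+2)&(q[:,2]>20)&(q[:,2]<110)
        if k.sum()>5: print(lo+1,k.sum(),np.percentile(q[k,2],[10,50,90]).round(1),end=' | ')
    print()
    k=(abs(A)<30)&(B>40)&(q[:,2]>22)&(q[:,2]<45);print(tag,'base end',(np.percentile(B[k],99.5)+(pos-[591.5,26.1])@gy).round(1))
for t,p in (('w2',[591.5,26.1]),('w3',[592.3,29.8]),('w4',[592.9,34.2]),('w5',[589.1,18.4])): lean(t,np.array(p))
E
python3 ln.py
```

```text
-7 13 [73.6 73.9 74.2] | -5 117 [74.4 75.2 76.2] | -3 156 [76.1 76.7 77.4] | -1 188 [76.7 77.3 78.1] | 1 234 [76.5 77.3 78. ] | 3 269 [75.7 76.7 77.6] | 5 318 [73.8 75.2 76.4] | 7 405 [69.9 72.1 74.1] | 9 217 [69.3 70.2 70.8] | 11 213 [69.3 70.1 70.9] | 13 219 [69.3 70.1 70.8] | 15 217 [69.3 70.  70.8] | 17 452 [44.3 69.  70.6] | 19 1150 [29.7 49.4 66.7] | 21 96 [28.1 29.6 31. ] | 23 105 [28.3 29.9 30.7] | 25 102 [28.5 29.7 30.8] | 27 102 [28.6 30.  30.9] | 29 111 [28.7 30.1 30.9] | 
w2 base end 87.4
-7 26 [74.3 74.7 75.1] | -5 115 [75.4 76.2 77.1] | -3 171 [76.8 77.5 77.9] | -1 191 [77.  78.  78.6] | 1 260 [76.7 77.6 78.6] | 3 282 [75.6 76.8 77.9] | 5 329 [73.3 74.9 76.3] | 7 376 [69.9 71.3 74. ] | 9 217 [69.4 70.1 70.8] | 11 218 [69.4 70.1 70.8] | 13 221 [69.2 70.2 70.8] | 15 240 [28.4 69.9 70.7] | 17 1391 [30.6 54.  69.7] | 19 96 [28.7 29.9 30.7] | 21 100 [28.5 29.7 30.7] | 23 101 [28.5 29.9 30.9] | 25 100 [29.  29.9 30.8] | 27 109 [28.7 29.9 30.7] | 29 102 [28.8 30.  30.9] | 
w3 base end 89.1
-7 31 [74.5 74.9 75.3] | -5 112 [75.4 76.1 76.9] | -3 166 [76.7 77.4 78. ] | -1 197 [77.
[... 222 characters left out ...]
397 [30.6 54.1 69.8] | 19 101 [28.6 29.7 30.9] | 21 104 [28.4 29.6 30.8] | 23 96 [28.6 30.  30.7] | 25 106 [28.5 29.9 30.7] | 27 105 [28.6 29.8 30.6] | 29 109 [28.8 29.8 30.8] | 
w4 base end 93.6
-7 39 [75.4 76.  76.3] | -5 91 [76.5 77.3 78. ] | -3 169 [78.1 78.7 79.3] | -1 194 [78.6 79.3 80.2] | 1 234 [78.5 79.3 80.1] | 3 270 [77.6 78.7 79.6] | 5 306 [75.9 77.2 78.4] | 7 402 [72.2 74.3 76.4] | 9 211 [71.5 72.1 73. ] | 11 219 [71.6 72.3 73. ] | 13 216 [71.5 72.3 73. ] | 15 208 [71.6 72.3 73. ] | 17 305 [66.6 72.3 73. ] | 19 1362 [31.  52.1 68.5] | 21 100 [29.  30.7 31.5] | 23 99 [29.3 30.8 32.1] | 25 102 [29.7 31.  31.7] | 27 104 [29.3 30.9 31.7] | 29 105 [29.5 30.7 31.8] | 
w5 base end 80.5
```

The bins stay flat at 70 mm, so the support hasn't leaned at all: slow pushes only slide the base, which gives at about 13 N. At 23 N of pull the base was starting to rise at this end, so I'll ease that off. A quick jerk should work better, because the base's inertia then holds it while the support leans. I'll try a small one.

```bash
python3 -m handwheel '{"deltas": [[0,0,1.5,0,46],[0,0,0,0,46],[12,0,0,0,46],[0,0,0,0,46]]}' 50
cat > st.py <<'E'
import sys
from h import *
o=observe();th=np.radians(76.4);gy=np.array([np.cos(th),np.sin(th)]);gx=np.array([gy[1],-gy[0]])
d=o['position'][:2]-[591.5,26.1]
print('along %.1f across %.1f z %.1f'%(d@gy,d@gx,o['position'][2]),'F along %.1f across %.1f z %.1f'%(o['force'][:2]@gy,o['force'][:2]@gx,o['force'][2]))
w=snap('wrist',sys.argv[1])
q=wpts(w).reshape(-1,3);rel=q[:,:2]-o['position'][:2];A=rel@gx;B=rel@gy
B0=B-0
k=(abs(A)<18)&(B>9)&(B<16)&(q[:,2]>60)&(q[:,2]<100)
p=np.polyfit(B[k],q[k,2],1); 
for _ in range(4):
    m=k.copy();m[k]=abs(q[k,2]-np.polyval(p,B[k]))<1.5;p=np.polyfit(B[m],q[m,2],1)
k2=(abs(A)<18)&(abs(B)<6)&(q[:,2]<110); top=np.percentile(q[k2,2],97)
print('lean +y-down deg %.1f'%-np.degrees(np.arctan(p[0])),'top plane z@12 %.1f roller top %.1f'%(np.polyval(p,12),top))
kb=(abs(A)<30)&(B>28)&(B<75)&(q[:,2]<50)&(q[:,2]>15);b=np.median(q[kb,2])
ke=(abs(A)<30)&(B>40)&(q[:,2]>22)&(q[:,2]<45);print('base z %.1f'%b,'end along %.1f rel to TCP %.1f'%(np.percentile(B[ke],99.5)+d@gy,np.percentile(B[ke],99.5)),'up %.1f'%(top-b-48.3))
E
python3 st.py w6
```

```text
time: 5.95
position: [592.7, 29.4, 142.9]
ee_rot: [0.0, 0.785, 0.62, -0.001]
force: [-2.5, -3.4, -12.6]
gripper_width: 49.2
gripper_force: 50.0
along 3.5 across 0.4 z 142.9 F along -3.9 across -1.6 z -12.6
lean +y-down deg 7.6 top plane z@12 70.1 roller top 79.9
base z 30.3 end along 81.5 rel to TCP 78.0 up 1.4
```

The jerk worked: a 7.6° lean while the base moved only about 1 mm. Now I'll swing back with a little lift.

```bash
python3 -m handwheel '{"deltas": [[-18,0,-0.8,0,46],[0,0,0,0,46]]}' 50; python3 st.py w7
```

```text
time: 6.17
position: [589.3, 11.8, 144.3]
ee_rot: [0.0, 0.785, 0.619, 0.001]
force: [-1.5, 1.4, -10.4]
gripper_width: 49.4
gripper_force: 50.0
along -14.4 across 1.2 z 144.3 F along 1.0 across -1.8 z -10.4
lean +y-down deg -3.9 top plane z@12 74.1 roller top 81.2
base z 30.1 end along 78.8 rel to TCP 93.2 up 2.8
```

```bash
python3 -m handwheel '{"deltas": [[16,0,-1.2,0,46],[0,0,0,0,46]]}' 50; python3 st.py w8
```

```text
time: 6.38
position: [593.1, 27.8, 145.4]
ee_rot: [0.001, 0.785, 0.62, -0.001]
force: [-2.4, -3.5, -6.9]
gripper_width: 49.3
gripper_force: 50.0
along 2.0 across 1.1 z 145.4 F along -4.0 across -1.5 z -6.9
lean +y-down deg 8.4 top plane z@12 71.9 roller top 81.9
base z 30.3 end along 79.4 rel to TCP 77.3 up 3.3
```

```bash
python3 -m handwheel '{"deltas": [[-17,0,-1.2,0,46],[0,0,0,0,46]]}' 50; python3 st.py w9
```

```text
time: 6.6
position: [589.5, 11.3, 146.8]
ee_rot: [0.0, 0.785, 0.619, 0.001]
force: [-0.7, 2.9, -8.7]
gripper_width: 49.5
gripper_force: 50.0
along -14.9 across 1.5 z 146.8 F along 2.6 across -1.4 z -8.7
lean +y-down deg -6.5 top plane z@12 75.9 roller top 83.2
base z 30.1 end along 77.9 rel to TCP 92.8 up 4.8
```

Each swing now eases it up about 1.5 mm with leans of ±8°, and the base is steady.

```bash
python3 -m handwheel '{"deltas": [[16,0,-1.8,0,46],[0,0,0,0,46],[-16.5,0,-1.8,0,46],[0,0,0,0,46]]}' 50; python3 st.py w10
```

```text
time: 6.98
position: [589.3, 10.7, 150.2]
ee_rot: [0.0, 0.785, 0.62, 0.001]
force: [-0.4, 3.0, -7.7]
gripper_width: 49.1
gripper_force: 50.0
along -15.5 across 1.4 z 150.2 F along 2.8 across -1.1 z -7.7
lean +y-down deg -5.5 top plane z@12 78.6 roller top 85.9
base z 30.1 end along 77.7 rel to TCP 93.1 up 7.5
```

```bash
python3 -m handwheel '{"deltas": [[16.5,0,-1.8,0,46],[0,0,0,0,46]]}' 50; python3 st.py w11
```

```text
time: 7.2
position: [593.0, 27.1, 151.7]
ee_rot: [0.001, 0.785, 0.62, -0.0]
force: [-1.1, -2.6, -5.8]
gripper_width: 49.3
gripper_force: 50.0
along 1.3 across 1.2 z 151.7 F along -2.8 across -0.5 z -5.8
lean +y-down deg 13.4 top plane z@12 76.7 roller top 86.9
base z 30.3 end along 78.2 rel to TCP 76.9 up 8.3
```

```bash
python3 -m handwheel '{"deltas": [[-14,0,-1.8,0,46],[0,0,0,0,46]]}' 50; python3 st.py w12
```

```text
time: 7.42
position: [589.5, 12.8, 153.5]
ee_rot: [0.0, 0.785, 0.62, 0.001]
force: [0.8, 2.3, -7.5]
gripper_width: 49.4
gripper_force: 50.0
along -13.3 across 1.2 z 153.5 F along 2.4 across 0.3 z -7.5
lean +y-down deg -4.4 top plane z@12 81.0 roller top 88.5
base z 30.1 end along 78.1 rel to TCP 91.5 up 10.0
```

```bash
python3 -m handwheel '{"deltas": [[12,0,-1.8,0,46],[0,0,0,0,46]]}' 50; python3 st.py w13
```

```text
time: 7.63
position: [592.1, 24.8, 154.9]
ee_rot: [0.001, 0.785, 0.62, -0.001]
force: [-0.5, -3.8, -6.8]
gripper_width: 49.3
gripper_force: 50.0
along -1.1 across 0.9 z 154.9 F along -3.8 across 0.4 z -6.8
lean +y-down deg 5.0 top plane z@12 80.3 roller top 89.6
base z 30.2 end along 79.2 rel to TCP 80.3 up 11.1
```

```bash
python3 -m handwheel '{"deltas": [[-11,0,-1.8,0,46],[0,0,0,0,46]]}' 50; python3 st.py w14
```

```text
time: 7.85
position: [589.2, 13.9, 156.7]
ee_rot: [-0.0, 0.785, 0.62, 0.0]
force: [-3.3, -2.6, -4.3]
gripper_width: 49.1
gripper_force: 50.0
along -12.4 across 0.6 z 156.7 F along -3.3 across -2.6 z -4.3
lean +y-down deg 0.1 top plane z@12 83.1 roller top 91.3
base z 30.1 end along 78.1 rel to TCP 90.5 up 12.8
```

```bash
python3 -m handwheel '{"deltas": [[9,0,-1.8,0,46],[0,0,0,0,46]]}' 50; python3 st.py w15
```

```text
time: 8.07
position: [592.5, 23.9, 159.3]
ee_rot: [0.0, 0.785, 0.62, 0.001]
force: [0.1, -0.2, -4.7]
gripper_width: 49.0
gripper_force: 50.0
along -1.9 across 1.5 z 159.3 F along -0.2 across 0.2 z -4.7
lean +y-down deg -1.2 top plane z@12 85.8 roller top 93.9
base z 30.2 end along 78.3 rel to TCP 80.2 up 15.3
```

It's free: 15 mm up, nearly upright, and the force is just the support's weight. I'll raise it a further 11 mm gently.

```bash
python3 -m handwheel '{"deltas": [[0,0,-1.5,0,46],[0,0,-2,0,46],[0,0,-2.5,0,46],[0,0,-2.5,0,46],[0,0,-1.5,0,46],[0,0,-1,0,46],[0,0,0,0,46],[0,0,0,0,46],[0,0,0,0,46],[0,0,0,0,46]]}' 50; python3 st.py w16
python3 - <<'E'
from h import *
w=load('w16');a=snap('scene','s16')
cv2.imwrite('pics/s16c.png',np.vstack([cv2.resize(w['frame'][100:300,150:400],(500,400)),cv2.resize(a['frame'][160:240,150:330],(500,200))]))
E
```

```text
time: 8.95
position: [591.4, 22.9, 169.3]
ee_rot: [-0.0, 0.785, 0.62, -0.0]
force: [0.3, 0.3, -5.3]
gripper_width: 48.7
gripper_force: 50.0
along -3.1 across 0.7 z 169.3 F along 0.4 across 0.2 z -5.3
lean +y-down deg -1.2 top plane z@12 95.9 roller top 103.8
base z 30.2 end along 78.1 rel to TCP 81.2 up 25.3
```

View pics/s16c.png

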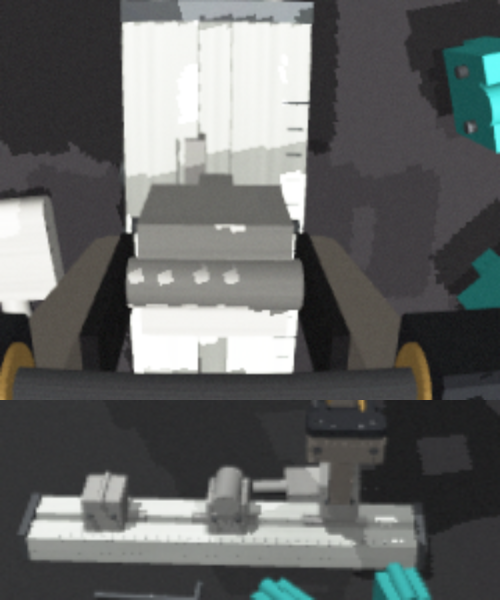

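The support hangs upright in the fingers above the groove, with its tongue about 11 mm clear. The base is flat and the other two supports are still seated.

```bash
python3 -c "
from bench import finish_job
print(finish_job())"
```

```text
the job is handed in; nothing more can be done
None
```

I rocked the middle-roller support free and handed the job in with it held upright above the groove, its tongue about 11 mm clear; I gripped it by the roller's ends and jerked it along the groove because the moves could not tilt the tool, and one lean measured 13°, over the 5–10° asked but under the 20° limit.

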